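Fit a fresh filter cartridge in the air station and slide the selector to lock

ROBOT

A 7-joint arm with a two-finger parallel gripper is mounted at the origin on the work surface. World frame = base frame: x ahead of the robot, y to its left, z up, the work surface at z = 0. Lengths are in mm, angles in rad, forces in N, time in s.
With the tool pointing down it reaches from about 425 to 950 mm from the base axis. Payload 16.7 kg.
Tool frame: the origin (TCP) lies on the centre line of the jaws, within the pads' length; the fingertips stand tcp_to_tips ahead of it and the grasp point (between the pads) lies 3 mm ahead of it (tcp_to_tips is the distance from the TCP to the fingertips, in mm); z points along the fingers, y is the line along which they close (so a half turn about z gives the same grasp; the last joint's range is limited). The gripper opens to 94 mm and grips with 3 to 60 N. Pads are 16 mm wide; open, the fingers measure 119 mm over their backs; the gripper's body (75 mm by 177 mm) begins 78 mm behind the grasp point.
Start: joints at [-1.442, 0.426, 0.074, 1.606, -0.034, 1.111, -0.067], TCP at [185.767, 648.896, 227.467] pointing down, gripper open.
Joint ranges: [-2.85, 2.85], [-0.5, 2.14], [-1.23, 1.37], [0.21, 2.46], [-1.02, 4.16], [0.16, 2.05], [-2.73, 2.73]. Speed limits (rad/s): [1.89, 1.89, 2.39, 2.39, 3.01, 3.01, 3.01].

INTERFACE

Orientations are given as [roll, pitch, yaw] about the fixed x, y, z axes, in that order (R = Rz(yaw) Ry(pitch) Rx(roll)).
In Python, from station import get_obs, snapshot, finish_job, tcp_to_tips gives the robot as it stands. The module is installed in compiled form; this text tells all that it offers.
- The arm moves only by the tool step_arm, never from a script. Its argument "steps" is a list that holds one entry, the list of rows, each a list of 6 numbers: the shift along the tool's x, y, z in cm, then the turn, a rotation vector about the tool's x, y, z in degrees. A call has 1 to 10 rows; each row shifts and turns the commanded pose from where the row before left it, along the tool's axes as they then stand; what a row does not reach is not made up. A row lasts 1/8 s, in which the tool goes at most 62.5 mm and 10.7 degrees, less where a joint would pass 70% of its speed; a pose out of reach is approached as far as the arm can. A call with a gripper value outside its range is refused whole. "fingers" is the finger opening in cm, from 0 to 9.4, set as the call begins (left out, the last holds). The fingers move at their own pace and stop on an object; the grip force is fixed at half the most. Time passes only in rows, so rows that do not move let the fingers close. It gives the time, the measured TCP pose, the force, the opening and the grip force at its end, in the units of the state.
- get_obs(): the state, without advancing time (a new reading comes with each control period).
- snapshot(name): name is "scene" or "top" or "wrist"; returns a dict with "pixels" (420x560x3 uint8, red, green, blue), "vfov" (degrees; the focal length in pixels is half the picture's height over the tangent of half this angle, whatever the lens; pixels are square), "cx", "cy" (the principal point, pixels), "R" (3x3) and "t" (3): a world point X has camera coordinates R X + t. Camera axes: x right, y down, z forward; pixel columns grow to the right and rows downward; lengths in mm; the calibration is good to about 2 mm. A picture is of the moment at which its call begins. There is no depth.
- finish_job(): hands the job in; it is judged then, once.
The state is a dict: "time_s": time; "joint_positions": joint angles; "dq": joint speeds; "effort": joint torques, N m; "tool_pos": TCP position; "ee_rot": TCP orientation; "wrist_force": force on the tool from outside, world axes, zero at the start; "wrist_torque": the same for the moment, N m; "grip_width": opening from 0.0 (shut) to 1.0 (fully open); "gripper_force": force on a finger pad.
Only numpy, scipy, OpenCV 4.12 (cv2) and the standard library are available. Lean on these libraries where they do the work, as an engineer would, in place of code of your own. Each camera call takes 0.05 s, during which the arm holds its last target. There are 200 camera calls.

TASK

Fit the new blue-and-white filter cartridge into the air station: first slide the orange selector fully back to its open stop (away from the green trough), then take the cartridge out of the red rack and lay it flat on the black rubber mat and let go. Take it again by its blue tail, lay it in the green trough, push its brass nose fully home into the port while the selector stays open, let go, and then slide the selector all the way over to its other end stop, so that its tongue locks the cartridge in. Do not disturb the other tools and containers on the bench.

Things in the scene. Friction and masses are not known exactly. Their poses are not given: they have to be found in the camera images.
- cartridge: Filter cartridge, 0.14 to 0.26 kg, 186 mm long: square body 34 x 34 x 150 mm plus a brass nose. Origin: underside, below the middle of the 150 mm body, near its centre of mass; +x to the nose, z up, axis at z = 17 mm. Blue tail x = -75 to 5 mm, dark 18 x 18 mm waist x = 5 to 25, white head x = 25 to 75, nose x = 75 to 111. Starts in the rack, pointing as the rack's +x.
- cartridge_nose (a point): Tip of the round brass nose (36 mm long, 18 mm diameter, tapered tip), on its axis.
- cartridge_head (a point): Where to take it in the rack: middle of the white head's free part, on the axis, at cartridge x = 57 mm, z = 17 mm (20 mm ahead of the rack's front edge; only head and nose stick out there). Taken by an end it needs 40 to 50 N of grip to stay level.
- cartridge_tail (a point): Where to take it for loading: in the blue tail, on the axis, at cartridge x = -45 mm, z = 17 mm. When home, this point is 28 mm behind the trough's rear end.
- rack: Red storage channel, fixed, open above and at its front (+x) end. Origin: on the table, under the middle of its front edge; it runs 122 mm back along -x. Floor 14 mm above the table, inner width 38 mm, walls 10 mm thick, up to 52 mm above the table (4 mm higher than the cartridge). The cartridge lifts straight up out of it.
- mat: Black rubber mat, fixed flat on the table, 240 mm along its x, 130 mm along its y, 4 mm thick. Origin: centre of its underside.
- dock: Air station, fixed. Origin: on the table, under the crossing of trough and selector tongue; +x along the trough to the port, +y to the selector's side. Green trough x = -32 to 60 mm, open above and at the rear: floor 14 mm above the table, 37 mm wide inside, walls to 50 mm, flared lips to 58 mm, mouth about 55 mm wide, 18 mm gap at x = 0. A gauge on the block at x = 90 mm reaches 103 mm.
- home (a point): The cartridge's origin when home (head touching the block): dock x = -15 mm, y = 0, 14 mm above the table, axes as the dock's. The tail then lies behind the trough on a rail 26 mm wide, as high as the trough floor, to dock x = -115 mm; fingers pass beside it. To load: lower it level with its origin 43 mm behind this point, then push along dock +x; 5 to 15 N tells the stop.
- port (a point): Centre of the port's mouth: a bore 24 mm across with 3 mm chamfer, 42 mm deep along dock +x, in the face of the aluminium block (70 mm wide, 62 mm high) at dock x = 60 mm, 31 mm above the table.
- selector (a joint): Travel of the orange selector along dock -y, in m: 0 = open stop (tongue clear of the trough), 0.05 = locked stop (tongue across the trough, over the cartridge's waist). Starts part-way, tongue blocking the trough. Stays where it is left; about 3 N moves it. The tongue runs against a cartridge that is not home.
- selector_grip (a point): Where to take the orange selector grip from above: on its axis, 80 mm above the table; moves with it, at dock x = 0, y = 88 mm minus the travel. The grip is an upright block, 30 mm (dock x) by 22 mm (dock y), from 50 to 93 mm above the table, on a grey track 40 mm high.
- screwdriver: Bystander, leave alone: yellow-handled screwdriver lying between the stations, 180 mm long; origin under its middle, its x to the tip
- wrench: Bystander, leave alone: steel ring-and-open spanner lying flat between the stations, 180 mm long, 8 mm thick; origin under its middle
- hammer: Bystander, leave alone: hammer with wooden handle, 260 mm long, lying at the far side; origin under its middle
- jar: Bystander, leave alone: glass jar with steel lid, 64 mm diameter, 75 mm high; origin under its centre
- oil: Bystander, leave alone: green oil bottle with yellow cap, 72 mm diameter, 190 mm high; origin under its centre
- cup: Bystander, leave alone: blue plastic cup, 76 mm diameter, 60 mm high; origin under its centre
- tin: Bystander, leave alone: low tin with red label, 80 mm diameter, 55 mm high; origin under its centre
Not all that is in view belongs to the job. There is more than one size of the cartridge; the job needs the smaller.

How it is judged (in metres and radians):
On the way, in this order (a step that is already met when the one before it is completed fails the run):
1. the selector is slid back to its open stop (value of joint selector below 0.004 m), for 0.1 s.
2. the cartridge lies flat on the mat, let go (x of cartridge in the frame of mat between -0.11 and 0.11 m and y of cartridge in the frame of mat between -0.06 and 0.06 m and height (world z) of cartridge below 0.01 m and angle between cartridge's own z axis and vertical below 0.1 rad and contact force between the fingers and cartridge below 0.1 N and linear speed of cartridge below 0.02 m/s), for 0.1 s.
3. the cartridge is pushed home in the port and let go, with the selector open (x of cartridge in the frame of dock between -0.0195 and -0.011 m and y of cartridge in the frame of dock between -0.004 and 0.004 m and z of cartridge in the frame of dock between 0.01 and 0.018 m and angle between the x axis of cartridge and the x axis of dock, either way round below 0.08 rad and x of cartridge_nose in the frame of port above 0.02 m and contact force between the fingers and cartridge below 0.1 N and value of joint selector below 0.01 m), for 0.1 s.
At the end, for the whole second after the job is handed in: The cartridge lies in the trough, nose in the port, its origin within 4.5 mm along and 4 mm across of the home position, aligned within 0.08 rad, at rest and let go; the selector is within 4 mm of its locked stop (x of cartridge in the frame of dock between -0.0195 and -0.011 m and y of cartridge in the frame of dock between -0.004 and 0.004 m and z of cartridge in the frame of dock between 0.01 and 0.018 m and angle between the x axis of cartridge and the x axis of dock, either way round below 0.08 rad and x of cartridge_nose in the frame of port above 0.02 m and contact force between the fingers and cartridge below 0.1 N and linear speed of cartridge below 0.02 m/s and value of joint selector above 0.046 m); the robot touches nothing.
It fails at once if a bystander is moved by more than 30 mm (distance of any of screwdriver, wrench, hammer, jar, oil, cup, tin from where it was at the start of the episode above 0.03 m).
It also fails if it takes over 67 s, if anything falls off the work surface, if the arm or the gripper's body presses on something with over 40 N, if the wrist force passes 120 N, or if a joint passes its speed limit or range.

## Working session

There is one attempt and no reset: what is moved stays moved. The work goes in short steps, Python scripts to look and compute and a tool call to move; the robot and the scene stay as the last step left them, time stands still between calls to the robot, and variables do not carry over. Pictures are saved under pics/ and viewed, at most 10 in all, crops included, and the job is handed in when it is done.

Besides the shell and the picture viewer there is one more tool, called after "Emit:" as name(argument=value, ...) on one line, values as JSON. step_arm: Moves the arm, as the interface text tells. Its arguments: {"type":"object","properties":{"steps":{"type":"array"},"fingers":{"type":"number"}},"required":["steps"]}

```bash
mkdir -p pics; python3 - <<'E'
from station import *
import cv2, numpy as np, pickle
print(get_obs(), tcp_to_tips)
for n in ("scene","top","wrist"):
    s=snapshot(n); pickle.dump(s,open(f"{n}0.pkl","wb"))
    cv2.imwrite(f"pics/{n}0.png",cv2.resize(s["pixels"][:,:,::-1],(800,600),interpolation=cv2.INTER_CUBIC))
    print(n,s["vfov"],s["cx"],s["cy"],s["R"],s["t"])
E
```

```text
{'time_s': 0.0, 'joint_positions': array([-1.44150415,  0.42671438,  0.0738464 ,  1.6065999 , -0.03410235,
        1.11079708, -0.06713758]), 'dq': array([ 0.00151653,  0.00073904, -0.00070764, -0.00053594,  0.00090344,
        0.00117194, -0.00048432]), 'effort': array([-1.24864546e-03, -9.35828662e+01,  3.66568230e+00, -4.54223228e+01,
       -4.90038190e-02,  1.98076124e-02,  1.27522976e-04]), 'tool_pos': array([185.66865124, 648.53899829, 226.79035172]), 'ee_rot': array([-3.14033624e+00,  8.79219581e-05,  2.86273455e+00]), 'wrist_force': array([ 0.00132726, -0.48481178,  0.16864274]), 'wrist_torque': array([-0.03069621,  0.01314062, -0.02835902]), 'gripper_force': 0.0, 'grip_width': 0.998531166496666} 22.0
scene 55.23471475600584 276.94254977189524 206.13550641726385 [[-0.04375142  0.99896006  0.01282988]
 [ 0.79407906  0.0425654  -0.60632222]
 [-0.60623779 -0.01633952 -0.79511556]] [  43.59273549 -342.59739993 1722.07989902]
top 52.446460687784125 276.4544027541093 209.7582446460088 [[-0.08648969 -0.9962255   0.00736851]
 [-0.97229892  0.08279569 -0.21858565]
 [ 0.21715052 -0.0260698  -0.97578994]] [   7.09688041  517.6959403  1066.77598046]
wrist 61.87415545093042 282.0751346562548 205.38968101241977 [[ 0.27604607  0.96114228 -0.00201924]
 [ 0.92995779 -0.26655768  0.25323016]
 [ 0.24285197 -0.071781   -0.96740395]] [-673.4011017   -26.36302412  391.79713944]
```

View pics/top0.png

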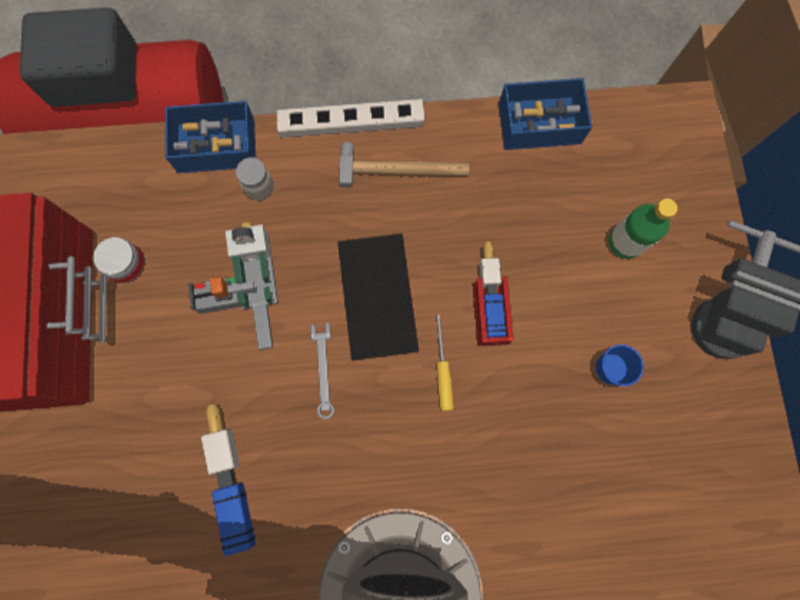

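View pics/scene0.png

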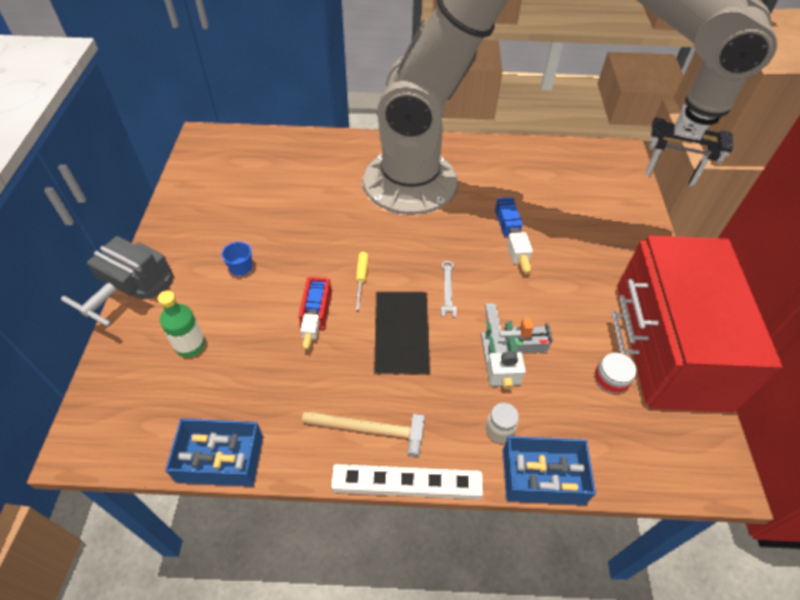

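The top view shows the rack at about (493,305), the dock at (245,290), the mat at (378,297) and the larger decoy at (228,480). The scene view agrees. Next I'll enlarge crops for the measurements.

```bash
cat > h.py <<'E'
import cv2, numpy as np, pickle
from station import *
def crop(s,x0,y0,w,h,k):
    im=cv2.resize(s["pixels"][y0:y0+h,x0:x0+w,::-1],None,fx=k,fy=k,interpolation=cv2.INTER_CUBIC)
    for i in range(0,w,10):
        cv2.line(im,(int((i+.5)*k),0),(int((i+.5)*k),6 if (x0+i)%50 else 12),(0,255,255),1)
        if (x0+i)%20==0: cv2.putText(im,str(x0+i),(int((i+.5)*k)-10,22),0,.35,(0,255,255),1)
    for i in range(0,h,10):
        cv2.line(im,(0,int((i+.5)*k)),(6,int((i+.5)*k)),(0,255,255),1)
        if (y0+i)%20==0: cv2.putText(im,str(y0+i),(8,int((i+.5)*k)+4),0,.35,(0,255,255),1)
    return im
def proj(s,X):
    f=s["pixels"].shape[0]/2/np.tan(np.radians(s["vfov"])/2)
    c=np.atleast_2d(X)@np.array(s["R"]).T+s["t"]
    return f*c[:,:2]/c[:,2:]+[s["cx"],s["cy"]]
def world(p,P):  # pose (x,y,yaw), local points
    c,s=np.cos(p[2]),np.sin(p[2]); P=np.atleast_2d(P).astype(float)
    return np.c_[p[0]+c*P[:,0]-s*P[:,1],p[1]+s*P[:,0]+c*P[:,1],P[:,2]]
def fit(obs,p0):
    "obs: list of (snapshot, local pts, pixels)"
    from scipy.optimize import least_squares
    r=least_squares(lambda p:np.concatenate([(proj(s,world(p,P))-u).ravel() for s,P,u in obs]),p0,x_scale=[100,100,1],loss='soft_l1')
    return r.x,r.fun
E
python3 - <<'E'
from h import *
T=pickle.load(open("top0.pkl","rb")); S=pickle.load(open("scene0.pkl","rb"))
# top: pixels = view*0.7
a=crop(T,128,150,72,100,6); b=crop(T,325,162,45,85,6)
im=np.zeros((600,800,3),np.uint8); im[:600,:432]=a; im[:510,440:710]=b
cv2.imwrite("pics/c1.png",im)
a=crop(S,330,205,62,75,7); b=crop(S,205,185,40,75,7)
im=np.zeros((600,800,3),np.uint8); im[:525,:434]=a; im[:525,440:720]=b
cv2.imwrite("pics/c2.png",im)
E
```

```text
(no output)
```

View pics/c1.png

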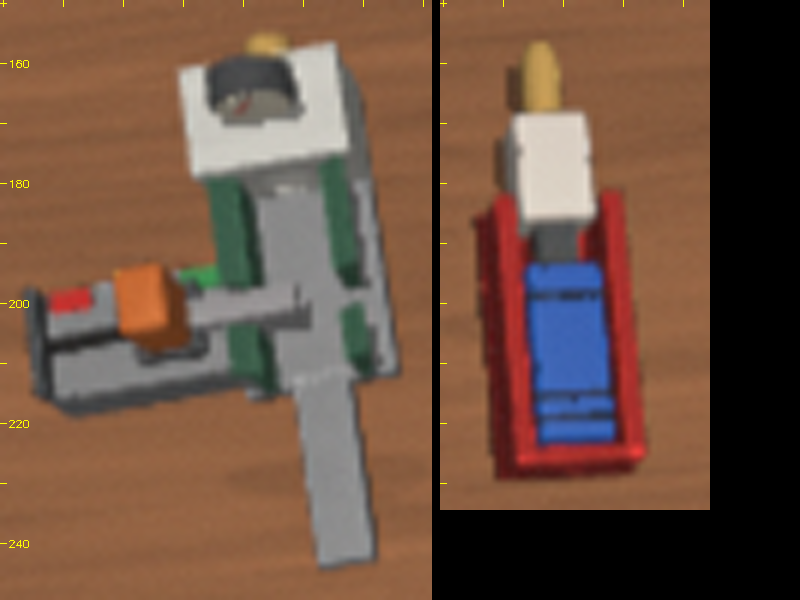

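View pics/c2.png

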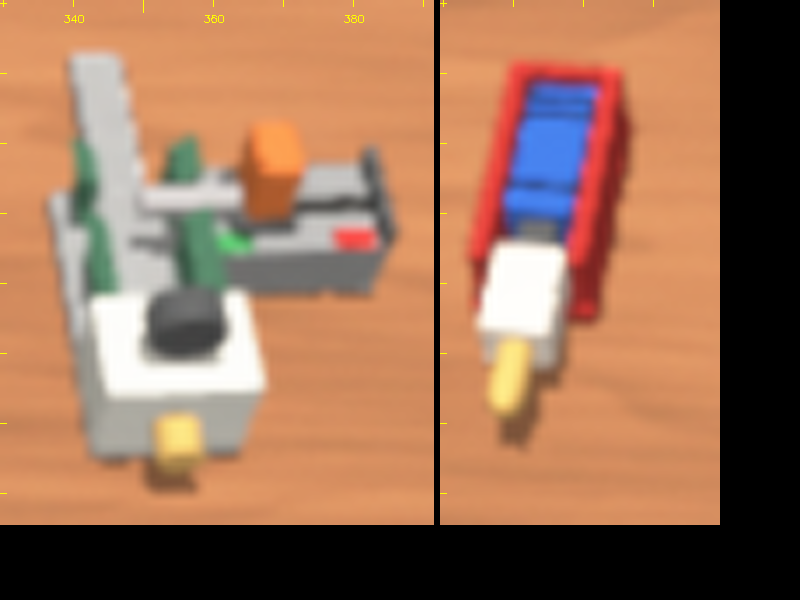

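The crops give clear corners on the block, rail end, grip, rack and cartridge (pixel values entered below). Fitting poses.

```bash
python3 - <<'E'
from h import *
T=pickle.load(open("top0.pkl","rb")); S=pickle.load(open("scene0.pkl","rb"))
def px(L,k,x0,y0,off=0): return (np.array(L,float)-[off,0])/k+[x0-.5,y0-.5]
tt=lambda L:px(L,6,128,150); tr=lambda L:px(L,6,325,162,440)
sd=lambda L:px(L,7,330,205); sr=lambda L:px(L,7,205,185,440)
dP=[(60,35,62),(60,-35,62),(-115,13,14),(-115,-13,14)]
print("dock")
oT=(T,dP,tt([(193,178),(350,153),(320,567),(376,558)]))
oS=(S,dP,sd([(247,292),(90,293),(118,53),(70,53)]))
for o in ([oT],[oS],[oT,oS]):
    d,r=fit(o,[640,170,0.1]); print(d.round(3),np.abs(r).max().round(2))
from scipy.optimize import minimize_scalar
gP=lambda t:[(-15,99-t,93),(15,99-t,93),(15,77-t,93),(-15,77-t,93)]
gu=tt([(121,331),(114,270),(163,263),(170,324)])
m=minimize_scalar(lambda t:((proj(T,world(d,gP(t)))-gu)**2).sum(),bounds=(0,50),method='bounded'); print("travel",m.x,m.fun)
print("cart in rack")
cP=[(75,17,48),(75,-17,48),(25,17,48),(25,-17,48)]
oT=(T,cP+[(-75,17,48),(-75,-17,48)],tr([(510,113),(585,113),(520,222),(597,218),(540,443),(614,440)]))
oS=(S,cP,sr([(557,338),(480,328),(568,245),(507,243)]))
for o in ([oT],[oS],[oT,oS]):
    c,r=fit(o,[600,-120,0]); print(c.round(3),np.abs(r).max().round(2))
rP=[(0,29,52),(0,-29,52),(-122,29,52),(-122,-29,52)]
q,r=fit([(T,rP,tr([(495,197),(622,190),(517,462),(643,457)])),(S,[rP[2],rP[3]],sr([(623,70),(510,65)]))],[640,-120,0]); print("rack",q.round(3),np.abs(r).max(), "cart from rack",world(q,(-37,0,0)))
q,r=fit([(T,[(120,65,4),(120,-65,4),(-120,-65,4),(-120,65,4)],np.array([(338,241),(402,234),(418,351),(352,360)])*.7-.15)],[560,20,0]);print("mat",q.round(3),np.abs(r).max())
E
```

```text
dock
[5.68684e+02 2.24592e+02 9.90000e-02] 0.44
[5.70306e+02 2.23097e+02 9.70000e-02] 0.7
[5.69092e+02 2.24116e+02 9.80000e-02] 0.74
travel 31.154991771583717 1.434988099482748
cart in rack
[ 5.09688e+02 -2.19925e+02 -3.60000e-02] 0.33
[ 5.12413e+02 -2.18273e+02 -4.80000e-02] 0.61
[ 5.10207e+02 -2.19770e+02 -3.50000e-02] 1.13
rack [ 5.47690e+02 -2.22045e+02 -3.60000e-02] 0.9680931915632982 cart from rack [[ 510.71413636 -220.72089464    0.        ]]
mat [ 5.40657e+02 -5.29900e+00  4.30000e-02] 1.0001717870436266
```

```bash
cat >> h.py <<'E'
D=np.array([569.1,224.1,.098]); C=np.array([510.2,-219.9,-.036]); M=np.array([540.7,-5.3,.043])
def plan(xyz,yaw):
    from scipy.spatial.transform import Rotation as Ro
    o=get_obs(); R0=Ro.from_euler('xyz',o["ee_rot"]); R1=Ro.from_euler('xyz',[np.pi,0,yaw]); d=np.array(xyz)-o["tool_pos"]
    print("t",round(o["time_s"],2),"at",o["tool_pos"].round(1),"d",d.round(1),"turn deg",np.degrees((R0.inv()*R1).as_rotvec()).round(2),
      "shift cm before turn",(R0.inv().apply(d)/10).round(2),"after",(R1.inv().apply(d)/10).round(2))
E
python3 - <<'E'
from h import *
plan([563.5,280.8,180],.098+np.pi/2)
E
```

```text
t 0.15 at [185.7 648.6 227. ] d [ 377.8 -367.8  -47. ] turn deg [-4.000e-02  4.000e-02  6.841e+01] shift cm before turn [-46.44 -24.96   4.72] after [-40.3  34.    4.7]
```

Emit:
step_arm(steps=[[[-4.64,-2.5,0.47,0,0,0],[-4.64,-2.5,0.47,0,0,0],[-4.64,-2.5,0.47,0,0,0],[-4.64,-2.5,0.47,0,0,0],[-4.64,-2.5,0.47,0,0,0],[-4.64,-2.5,0.47,0,0,0],[-4.64,-2.5,0.47,0,0,0],[-4.64,-2.5,0.47,0,0,0],[-4.64,-2.5,0.47,0,0,0],[-4.64,-2.5,0.47,0,0,0]]], fingers=6)

```text
time_s: 1.4
tool_pos: [564.0, 279.5, 180.3]
ee_rot: [-3.142, -0.0, 2.863]
wrist_force: [0.3, 0.4, -0.5]
grip_width: 0.639
gripper_force: 0.0
```

Emit:
step_arm(steps=[[[0,0,0,0,0,9.77],[0,0,0,0,0,9.77],[0,0,0,0,0,9.77],[0,0,0,0,0,9.77],[0,0,0,0,0,9.77],[0,0,0,0,0,9.77],[0,0,0,0,0,9.77],[0,0,0,0,0,0]]])

```text
time_s: 2.4
tool_pos: [562.8, 281.0, 180.2]
ee_rot: [-3.141, 0.001, 1.67]
wrist_force: [0.3, -0.4, 0.7]
grip_width: 0.639
gripper_force: 0.0
```

```bash
python3 - <<'E'
from h import *
plan([563.5,280.8,83],.098+np.pi/2)
s=snapshot("wrist"); pickle.dump(s,open("w1.pkl","wb"))
im=cv2.resize(s["pixels"][:,:,::-1],(800,600),interpolation=cv2.INTER_CUBIC)
for p,c in [((0,57,93),(0,0,255)),((60,35,62),(255,0,0)),((60,-35,62),(255,0,0)),((-115,13,14),(0,255,0)),((-115,-13,14),(0,255,0)),((-32,13,14),(0,255,0))]:
    u=(proj(s,world(D,p))[0]+.5)*800/560; cv2.circle(im,tuple(int(v) for v in u),3,c,-1)
cv2.imwrite("pics/w1.png",im)
E
```

```text
t 2.4 at [562.8 281.  180.2] d [  0.7  -0.2 -97.2] turn deg [-0.02  0.03  0.08] shift cm before turn [-0.02  0.07  9.72] after [-0.02  0.07  9.72]
```

View pics/w1.png

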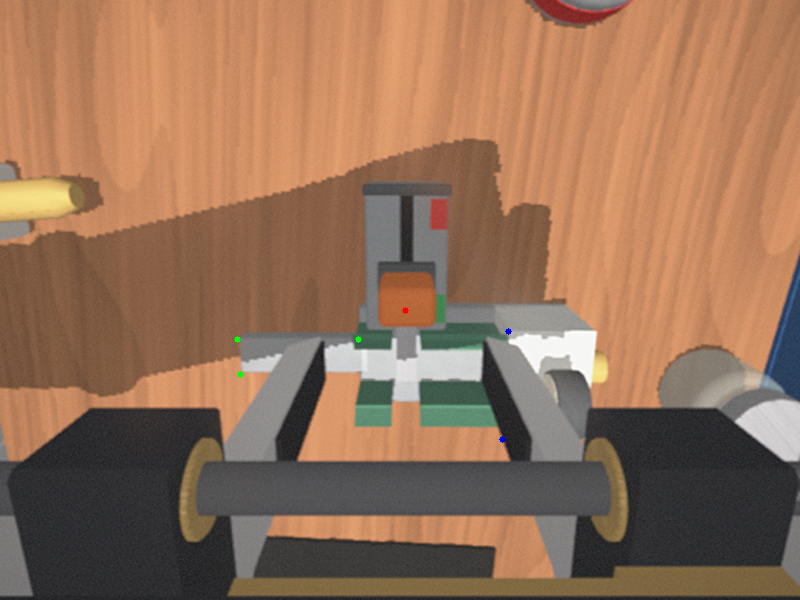

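The wrist view shows the grip at (407,310), right on the predicted dot, so I'll descend and grasp.

Emit:
step_arm(steps=[[[0,0.07,4,0,0,0],[0,0,4,0,0,0],[0,0,1.7,0,0,0],[0,0,0,0,0,0]]])

```text
time_s: 2.95
tool_pos: [563.5, 280.5, 83.0]
ee_rot: [-3.14, 0.001, 1.671]
wrist_force: [-0.5, 0.8, 0.6]
grip_width: 0.64
gripper_force: 0.0
```

Emit:
step_arm(steps=[[[0,0,0,0,0,0],[0,0,0,0,0,0],[0,0,0,0,0,0],[0,0,0,0,0,0]]], fingers=2)

```text
time_s: 3.45
tool_pos: [564.5, 281.2, 84.2]
ee_rot: [3.14, -0.001, 1.669]
wrist_force: [2.7, 0.0, 2.5]
grip_width: 0.316
gripper_force: 30.0
```

Emit:
step_arm(steps=[[[0.8,0,0,0,0,0],[0.8,0,0,0,0,0],[0.8,0,0,0,0,0],[0.4,0,0,0,0,0],[0.2,0,0,0,0,0],[0,0,0,0,0,0]]])

```text
time_s: 4.2
tool_pos: [561.6, 311.3, 84.2]
ee_rot: [3.14, -0.001, 1.669]
wrist_force: [3.5, -0.4, 6.1]
grip_width: 0.318
gripper_force: 30.0
```

Emit:
step_arm(steps=[[[0.2,0,0,0,0,0],[0.2,0,0,0,0,0],[0,0,0,0,0,0]]])

```text
time_s: 4.58
tool_pos: [561.5, 312.3, 84.2]
ee_rot: [3.141, 0.003, 1.667]
wrist_force: [2.8, -13.0, 12.3]
grip_width: 0.317
gripper_force: 30.0
```

The force rise shows the selector at its open stop. Release and lift.

Emit:
step_arm(steps=[[[0,0,0,0,0,0],[0,0,0,0,0,0],[0,0,0,0,0,0]]], fingers=6)

```text
time_s: 4.95
tool_pos: [560.0, 315.2, 83.3]
ee_rot: [-3.141, -0.0, 1.67]
wrist_force: [-0.5, 0.6, -0.5]
grip_width: 0.6
gripper_force: 0.0
```

Emit:
step_arm(steps=[[[0,0,-4,0,0,0],[0,0,-6,0,0,0],[0,0,-3,0,0,-9],[0,0,0,0,0,-9],[0,0,0,0,0,-9],[0,0,0,0,0,-9],[0,0,0,0,0,-9],[0,0,0,0,0,-9],[0,0,0,0,0,-9],[0,0,0,0,0,-9]]])

```text
time_s: 6.2
tool_pos: [560.2, 314.9, 213.3]
ee_rot: [-3.141, -0.0, 2.931]
wrist_force: [0.2, 0.1, -0.2]
grip_width: 0.639
gripper_force: 0.0
```

```bash
python3 - <<'E'
from h import *
plan([559,-221.7,180],np.pi-.036)
E
```

```text
t 6.2 at [560.2 314.9 213.3] d [  -1.2 -536.6  -33.3] turn deg [-0.01 -0.02 -9.99] shift cm before turn [-11.09 -52.5    3.34] after [ -1.81 -53.63   3.33]
```

Emit:
step_arm(steps=[[[0,0,0,0,0,-10],[-0.2,-5.36,0.3,0,0,0],[-0.2,-6,0.3,0,0,0],[-0.2,-6,0.4,0,0,0],[-0.2,-6,0.4,0,0,0],[-0.2,-6,0.4,0,0,0],[-0.2,-6,0.4,0,0,0],[-0.2,-6,0.4,0,0,0],[-0.2,-6,0.4,0,0,0],[-0.2,-6,0.3,0,0,0]]])

```text
time_s: 7.45
tool_pos: [556.2, -220.7, 180.5]
ee_rot: [3.141, 0.0, 3.101]
wrist_force: [1.4, 0.7, -0.2]
grip_width: 0.639
gripper_force: 0.0
```

```bash
python3 - <<'E'
from h import *
plan([559,-221.7,39],np.pi-.036)
s=snapshot("wrist"); pickle.dump(s,open("w2.pkl","wb"))
im=cv2.resize(s["pixels"][:,:,::-1],(800,600),interpolation=cv2.INTER_CUBIC)
for p in [(75,17,48),(75,-17,48),(25,17,48),(25,-17,48),(5,17,48),(5,-17,48),(49,0,48)]:
    u=(proj(s,world(C,p))[0]+.5)*800/560; cv2.circle(im,tuple(int(v) for v in u),2,(0,255,0),-1)
cv2.imwrite("pics/w2.png",im)
E
```

```text
t 7.45 at [ 556.2 -220.7  180.5] d [   2.8   -1.  -141.5] turn deg [ 0.01  0.01 -0.28] shift cm before turn [-0.28 -0.09 14.15] after [-0.28 -0.09 14.15]
```

View pics/w2.png

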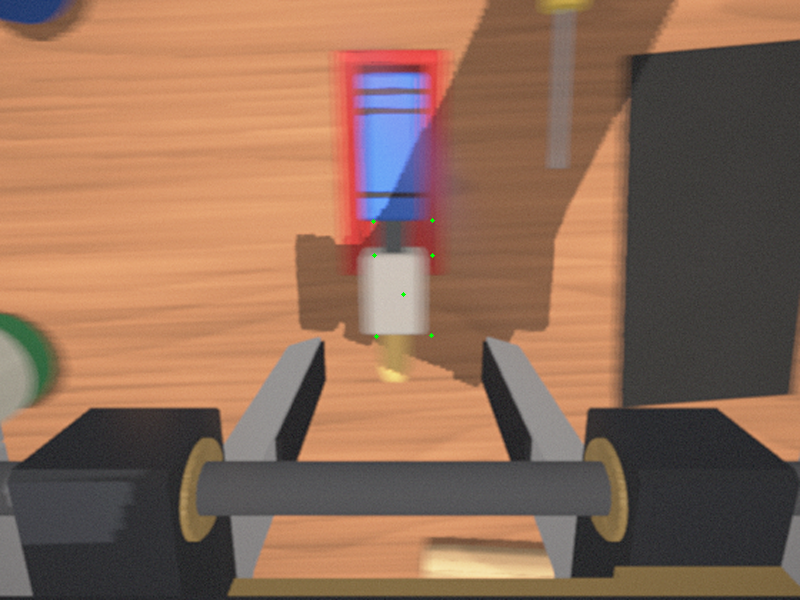

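The picture is motion-blurred because the arm hadn't settled. The head is at about (394,292) and the prediction was (403,294). I'll go lower, settle and check again.

Emit:
step_arm(steps=[[[-0.28,-0.09,3,0,0,0],[0,0,3,0,0,0],[0,0,0,0,0,0],[0,0,0,0,0,0]]])

```text
time_s: 8.0
tool_pos: [559.5, -220.2, 121.5]
ee_rot: [-3.141, 0.001, 3.1]
wrist_force: [-0.1, 0.3, -0.7]
grip_width: 0.635
gripper_force: 0.0
```

```bash
python3 - <<'E'
from h import *
plan([559,-221.7,39],np.pi-.036)
s=snapshot("wrist"); pickle.dump(s,open("w3.pkl","wb"))
im=cv2.resize(s["pixels"][:,:,::-1],(800,600),interpolation=cv2.INTER_CUBIC)
for p in [(75,17,48),(75,-17,48),(25,17,48),(25,-17,48),(5,17,48),(5,-17,48),(49,0,48)]:
    u=(proj(s,world(C,p))[0]+.5)*800/560; print(p,u.round()); cv2.circle(im,tuple(int(v) for v in u),2,(0,255,0),-1)
cv2.imwrite("pics/w3.png",im)
E
```

```text
t 8.0 at [ 559.5 -220.2  121.5] d [ -0.5  -1.5 -82.5] turn deg [-0.01  0.04 -0.3 ] shift cm before turn [ 0.05 -0.15  8.25] after [ 0.05 -0.15  8.25]
(75, 17, 48) [437. 369.]
(75, -17, 48) [369. 369.]
(25, 17, 48) [438. 270.]
(25, -17, 48) [366. 271.]
(5, 17, 48) [439. 228.]
(5, -17, 48) [365. 228.]
(49, 0, 48) [403. 319.]
```

View pics/w3.png

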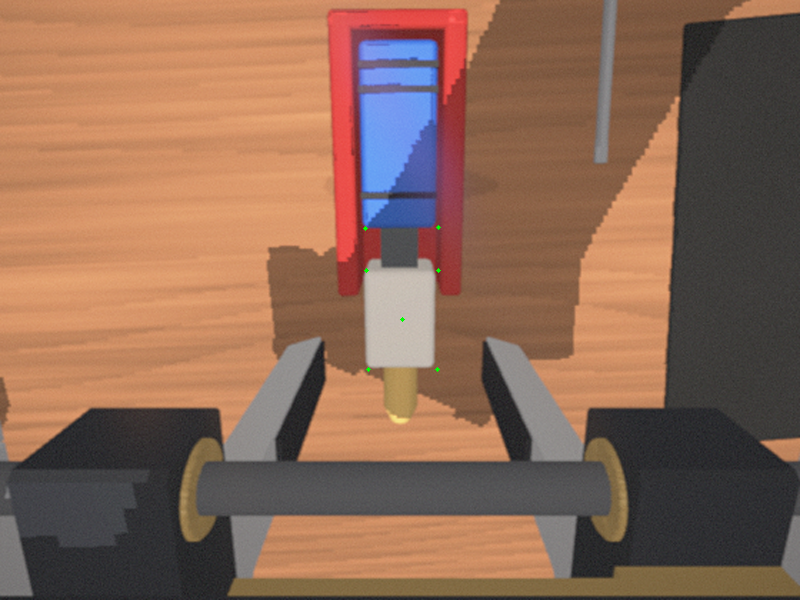

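The view is sharp and the prediction is within 2 mm. The head is at (400,315), so I apply a small shift, descend and grip.

Emit:
step_arm(steps=[[[0.1,-0.26,3,0,0,0],[0,0,3,0,0,0],[0,0,2.25,0,0,0],[0,0,0,0,0,0]]])

```text
time_s: 8.55
tool_pos: [557.7, -222.5, 37.8]
ee_rot: [3.141, -0.001, 3.1]
wrist_force: [-0.5, 0.5, 0.2]
grip_width: 0.639
gripper_force: 0.0
```

Emit:
step_arm(steps=[[[0,0,0,0,0,0],[0,0,0,0,0,0],[0,0,0,0,0,0],[0,0,0,0,0,0]]], fingers=2.5)

```text
time_s: 9.05
tool_pos: [558.5, -222.8, 38.8]
ee_rot: [-3.142, 0.001, 3.1]
wrist_force: [-1.6, 2.1, 8.3]
grip_width: 0.358
gripper_force: 30.0
```

Emit:
step_arm(steps=[[[-0.6,0,0,0,0,0],[-0.6,0,0,0,0,0],[-0.6,0,0,0,0,0],[0,0,0,0,0,0]]])

```text
time_s: 9.55
tool_pos: [576.3, -223.7, 38.6]
ee_rot: [-3.141, 0.0, 3.1]
wrist_force: [-1.3, 0.3, 6.4]
grip_width: 0.356
gripper_force: 30.0
```

Emit:
step_arm(steps=[[[0,0,0,0,0,0],[0,0,0,0,0,0],[0.8,0,0,0,0,0],[0.7,0,0,0,0,0],[0,0,0,0,0,0]]], fingers=5)

```text
time_s: 10.18
tool_pos: [560.2, -222.9, 38.1]
ee_rot: [3.142, -0.0, 3.1]
wrist_force: [-0.1, 0.5, 0.5]
grip_width: 0.529
gripper_force: 0.0
```

Emit:
step_arm(steps=[[[0,0,0,0,0,0],[0,0,0,0,0,0],[0,0,0,0,0,0],[0,0,0,0,0,0]]], fingers=2.5)

```text
time_s: 10.68
tool_pos: [561.1, -222.9, 38.0]
ee_rot: [-3.142, 0.0, 3.1]
wrist_force: [2.0, 0.5, 0.0]
grip_width: 0.36
gripper_force: 30.0
```

Emit:
step_arm(steps=[[[0,0,-0.5,0,0,0],[0,0,-1,0,0,0],[0,0,-1.5,0,0,0],[0,0,-1.5,0,0,0],[0,0,-1.5,0,0,0],[0,0,-1.5,0,0,0],[0,0,-1,0,0,0],[0,0,-0.5,0,0,0],[0,0,0,0,0,0]]])

```text
time_s: 11.8
tool_pos: [561.0, -222.8, 128.1]
ee_rot: [-3.142, 0.0, 3.1]
wrist_force: [0.7, 0.1, -2.0]
grip_width: 0.362
gripper_force: 30.0
```

```bash
python3 - <<'E'
from h import *
plan([540.7+33,-5.3+3,110],np.pi+.07)
ims=[]
for n in ("wrist","scene"):
    s=snapshot(n); pickle.dump(s,open(f"{n}4.pkl","wb")); ims.append(s["pixels"][:,:,::-1])
a=cv2.resize(ims[0],(400,300)); b=cv2.resize(ims[1][150:270,170:330],(400,300),interpolation=cv2.INTER_CUBIC)
cv2.imwrite("pics/w4.png",np.hstack([a,b]))
E
```

```text
t 11.8 at [ 561.  -222.8  128.1] d [ 12.7 220.5 -18.1] turn deg [-0.    0.01 -6.38] shift cm before turn [-0.35 22.08  1.81] after [-2.81 21.91  1.81]
```

View pics/w4.png

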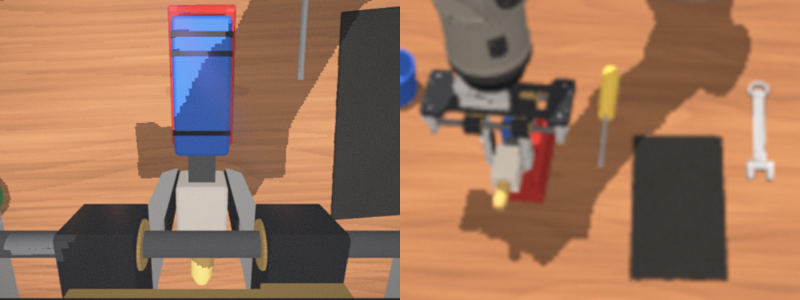

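The cartridge is held level: the tail shows at (203,90) above the rack and nothing else is touched. Carry it to the mat.

Emit:
step_arm(steps=[[[0,0,0,0,0,-4],[0,0,0,0,0,-4],[-0.25,1.6,0,0,0,0],[-0.45,2.7,0,0,0,0],[-0.6,3.6,0,0,0,0],[-0.6,3.6,0,0,0,0],[-0.6,3.6,0,0,0,0],[-0.5,3.2,0,0,0,0],[-0.36,2.2,0,0,0,0],[-0.2,1.3,0,0,0,0]]])

```text
time_s: 13.15
tool_pos: [574.7, -0.2, 127.7]
ee_rot: [3.141, -0.001, -3.043]
wrist_force: [0.1, -0.7, -2.2]
grip_width: 0.358
gripper_force: 30.0
```

Emit:
step_arm(steps=[[[0,0,1.5,0,0,0],[0,0,2.5,0,0,0],[0,0,2.5,0,0,0],[0,0,1.7,0,0,0],[0,0,1,0,0,0],[0,0,0,0,0,0]]])

```text
time_s: 13.9
tool_pos: [574.8, -2.8, 35.5]
ee_rot: [-3.141, -0.001, -3.044]
wrist_force: [-0.4, 0.6, -2.5]
grip_width: 0.362
gripper_force: 30.0
```

Emit:
step_arm(steps=[[[0,0,0.3,0,0,0],[0,0,0.2,0,0,0],[0,0,0.2,0,0,0],[0,0,0,0,0,0]]])

```text
time_s: 14.4
tool_pos: [575.0, -2.4, 29.0]
ee_rot: [-3.142, -0.0, -3.043]
wrist_force: [1.0, 0.3, -2.9]
grip_width: 0.36
gripper_force: 30.0
```

Emit:
step_arm(steps=[[[0,0,0.1,0,0,0],[0,0,0,0,0,0]]])

```text
time_s: 14.65
tool_pos: [575.1, -2.4, 28.0]
ee_rot: [-3.142, 0.0, -3.043]
wrist_force: [0.3, 0.1, -0.8]
grip_width: 0.358
gripper_force: 30.0
```

Emit:
step_arm(steps=[[[0,0,0,0,0,0],[0,0,0,0,0,0],[0,0,0,0,0,0]]], fingers=6)

```text
time_s: 15.02
tool_pos: [575.0, -2.4, 28.0]
ee_rot: [-3.142, 0.0, -3.043]
wrist_force: [-0.1, -0.7, -0.4]
grip_width: 0.624
gripper_force: 0.0
```

Emit:
step_arm(steps=[[[0,0,-3,0,0,0],[0,0,-5,0,0,0],[0,0,-5,0,0,0],[3,0,-2,0,0,0],[4,0,0,0,0,0],[0,0,0,0,0,0],[0,0,0,0,0,0]]])

```text
time_s: 15.9
tool_pos: [505.9, -9.1, 178.3]
ee_rot: [3.141, 0.001, -3.043]
wrist_force: [0.6, 0.4, -0.0]
grip_width: 0.637
gripper_force: 0.0
```

```bash
python3 - <<'E'
from h import *
s=snapshot("wrist"); pickle.dump(s,open("w5.pkl","wb"))
C2=np.array([540.7,-5.3,.1])
im=cv2.resize(s["pixels"][:,:,::-1],(800,600),interpolation=cv2.INTER_CUBIC)
for p in [(75,17,38),(75,-17,38),(25,17,38),(25,-17,38),(5,17,38),(5,-17,38),(-75,17,38),(-75,-17,38)]:
    u=(proj(s,world(C2,p))[0]+.5)*800/560; print(p,u.round()); cv2.circle(im,tuple(int(v) for v in u),2,(0,255,0),-1)
cv2.imwrite("pics/w5.png",im)
E
```

```text
(75, 17, 38) [431. 447.]
(75, -17, 38) [380. 447.]
(25, 17, 38) [432. 377.]
(25, -17, 38) [379. 378.]
(5, 17, 38) [433. 348.]
(5, -17, 38) [379. 348.]
(-75, 17, 38) [434. 221.]
(-75, -17, 38) [377. 221.]
```

View pics/w5.png

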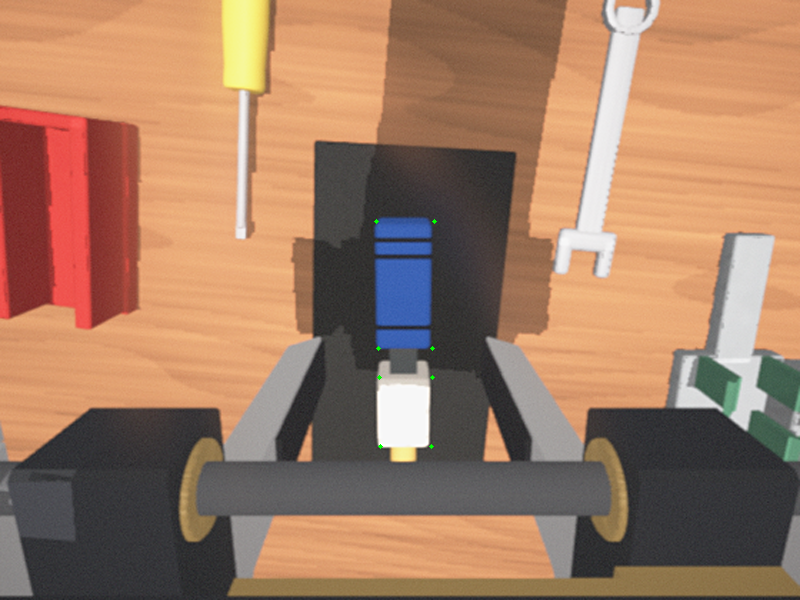

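It lies flat and centred on the mat, tail top at (403,218) to (403,348), with the other tools undisturbed. Take the tail.

Emit:
step_arm(steps=[[[-0.13,-0.04,5,0,0,0],[0,0,5,0,0,0],[0,0,3,0,0,0],[0,0,1.93,0,0,0],[0,0,0,0,0,0]]])

```text
time_s: 16.58
tool_pos: [506.8, -9.8, 27.3]
ee_rot: [-3.141, -0.002, -3.043]
wrist_force: [0.4, 0.1, -0.1]
grip_width: 0.64
gripper_force: 0.0
```

Emit:
step_arm(steps=[[[0,0,0,0,0,0],[0,0,0,0,0,0],[0,0,0,0,0,0],[0,0,0,0,0,0]]], fingers=2.5)

```text
time_s: 17.08
tool_pos: [506.8, -9.5, 28.8]
ee_rot: [-3.142, 0.0, -3.043]
wrist_force: [1.1, 0.6, -1.1]
grip_width: 0.361
gripper_force: 30.0
```

Emit:
step_arm(steps=[[[0,0,-0.5,0,0,0],[0,0,-1,0,0,0],[0,0,-1.5,0,0,0],[0,0,-2,0,0,0],[0,0,-2,0,0,0],[0,0,-2,0,0,0],[0,0,-1,0,0,0],[0,0,0,0,0,0]]])

```text
time_s: 18.08
tool_pos: [507.0, -9.4, 129.5]
ee_rot: [3.141, 0.002, -3.043]
wrist_force: [0.2, 0.1, -3.1]
grip_width: 0.357
gripper_force: 30.0
```

```bash
python3 - <<'E'
from h import *
Dn=np.array([569.6,224.1,.098])
t=world(Dn,(-58-33,0,0))[0]
plan([t[0],t[1],127],np.pi+.098)
s=snapshot("wrist"); pickle.dump(s,open("w6.pkl","wb"))
im=cv2.resize(s["pixels"][:,:,::-1],(800,600),interpolation=cv2.INTER_CUBIC)
P=[(60,35,62),(60,-35,62),(-115,13,14),(-115,-13,14),(-32,13,14),(-32,-13,14)]
for p in P:
    u=(proj(s,world(Dn,p))[0]+.5)*800/560; print(p,u.round()); cv2.circle(im,tuple(int(v) for v in u),2,(0,255,0),-1)
cv2.imwrite("pics/w6.png",im)
E
```

```text
t 18.07 at [507.   -9.4 129.5] d [-28.  224.6  -2.5] turn deg [0.02 0.09 0.02] shift cm before turn [ 0.58 22.63  0.25] after [ 0.59 22.63  0.25]
(60, 35, 62) [885. 577.]
(60, -35, 62) [756. 577.]
(-115, 13, 14) [841. 245.]
(-115, -13, 14) [794. 245.]
(-32, 13, 14) [810. 384.]
(-32, -13, 14) [766. 384.]
```

View pics/w6.png

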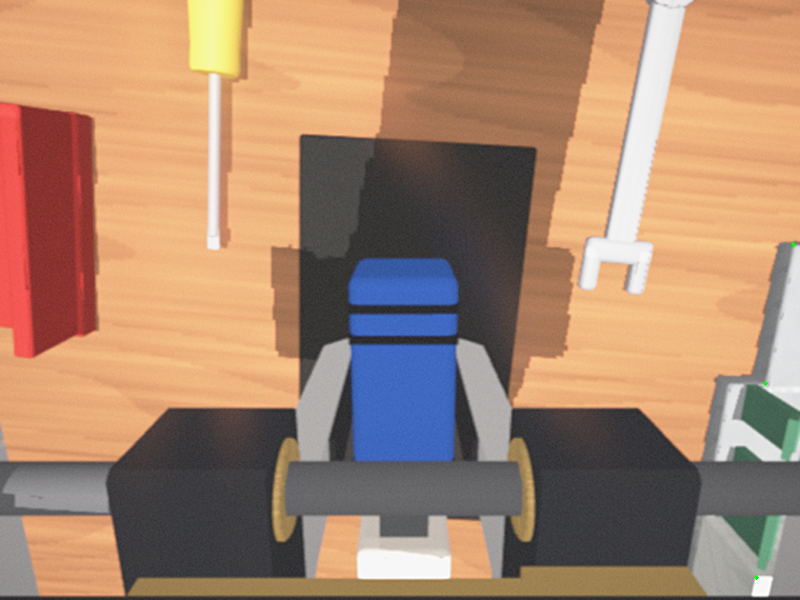

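The cartridge is held by the tail, which is central at (403,360). Before loading I'll check its pitch against the projection.

```bash
python3 - <<'E'
from h import *
s=pickle.load(open("w6.pkl","rb")); T=np.array([507.,-9.4,129.5]); 
# cart pts relative to grasp: x+33; z underside at TCP-24.8
from scipy.spatial.transform import Rotation as Ro
for pit in (-4,-2,0,2,4,8):   # +: nose down
    R=Ro.from_euler('z',.098)*Ro.from_euler('y',np.radians(pit))
    P=np.array([(-75,17,34),(-75,-17,34),(25,17,34),(25,-17,34)])+[33,0,-21.8]
    print(pit,((proj(s,R.apply(P)+T-[0,0,3])+.5)*800/560).round().tolist())
E
```

```text
-4 [[462.0, 266.0], [351.0, 266.0], [455.0, 554.0], [357.0, 554.0]]
-2 [[462.0, 268.0], [351.0, 268.0], [455.0, 551.0], [357.0, 551.0]]
0 [[463.0, 270.0], [350.0, 270.0], [454.0, 548.0], [358.0, 548.0]]
2 [[463.0, 273.0], [350.0, 273.0], [454.0, 544.0], [358.0, 544.0]]
4 [[464.0, 276.0], [349.0, 276.0], [453.0, 541.0], [359.0, 541.0]]
8 [[465.0, 282.0], [348.0, 282.0], [452.0, 534.0], [360.0, 534.0]]
```

It's level to within 2°, and the dock prediction matches the rail corner at (793,243). Move over the trough.

Emit:
step_arm(steps=[[[0.1,1.5,0,0,0,0],[0.1,2.7,0,0,0,0],[0.1,3.6,0,0,0,0],[0.1,3.6,0,0,0,0],[0.1,3.6,0,0,0,0],[0.1,3.4,0,0,0,0],[0,2.4,0,0,0,0],[0,1.4,0,0,0,0],[0,0.4,0,0,0,0],[0,0,0,0,0,0]]])

```text
time_s: 19.38
tool_pos: [478.5, 214.2, 128.5]
ee_rot: [-3.141, -0.0, -3.044]
wrist_force: [-0.2, -0.7, -2.1]
grip_width: 0.364
gripper_force: 30.0
```

```bash
python3 - <<'E'
from h import *
Dn=np.array([569.6,224.1,.098])
t=world(Dn,(-58-33,0,0))[0]
plan([t[0],t[1],42],np.pi+.098)
s=snapshot("wrist"); pickle.dump(s,open("w7.pkl","wb"))
im=cv2.resize(s["pixels"][:,:,::-1],(800,600),interpolation=cv2.INTER_CUBIC)
for p in [(60,35,62),(60,-35,62),(-115,13,14),(-115,-13,14),(-32,13,14),(-32,-13,14)]:
    u=(proj(s,world(Dn,p))[0]+.5)*800/560; print(p,u.round()); cv2.circle(im,tuple(int(v) for v in u),2,(0,255,0),-1)
cv2.imwrite("pics/w7.png",im)
E
```

```text
t 19.38 at [478.5 214.2 128.5] d [  0.5   1.  -86.5] turn deg [-0.02 -0.02 -0.01] shift cm before turn [-0.07  0.09  8.65] after [-0.06  0.09  8.65]
(60, 35, 62) [471. 589.]
(60, -35, 62) [343. 589.]
(-115, 13, 14) [431. 257.]
(-115, -13, 14) [383. 257.]
(-32, 13, 14) [429. 395.]
(-32, -13, 14) [385. 395.]
```

View pics/w7.png

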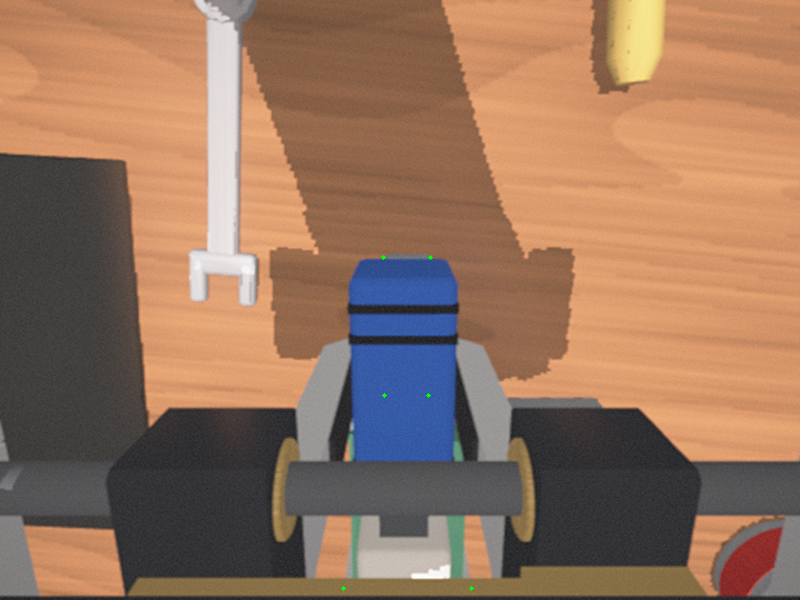

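The cartridge is centred over the trough, tail at (403,360) between the green walls at (354,…) and (460,…). That was my eleventh picture, one over the limit of 10, so I'll work from numbers only from here. Lowering.

Emit:
step_arm(steps=[[[-0.07,0.09,1,0,0,0],[0,0,2,0,0,0],[0,0,2,0,0,0],[0,0,1.5,0,0,0],[0,0,1,0,0,0],[0,0,0.5,0,0,0],[0,0,0.3,0,0,0],[0,0,0,0,0,0]]])

```text
time_s: 20.42
tool_pos: [479.3, 215.8, 45.9]
ee_rot: [3.141, 0.0, -3.043]
wrist_force: [0.5, -0.5, -1.6]
grip_width: 0.355
gripper_force: 30.0
```

Emit:
step_arm(steps=[[[0,0,0.3,0,0,0],[0,0,0.2,0,0,0],[0,0,0,0,0,0]]])

```text
time_s: 20.8
tool_pos: [479.1, 215.7, 40.6]
ee_rot: [-3.141, -0.0, -3.043]
wrist_force: [-0.6, -0.6, -2.3]
grip_width: 0.357
gripper_force: 30.0
```

Emit:
step_arm(steps=[[[0,0,0.13,0,0,0],[0,0,0,0,0,0]]])

```text
time_s: 21.05
tool_pos: [479.1, 215.7, 39.3]
ee_rot: [-3.141, -0.0, -3.043]
wrist_force: [-0.6, 0.0, -2.1]
grip_width: 0.359
gripper_force: 30.0
```

Emit:
step_arm(steps=[[[-0.4,0,0,0,0,0],[-0.6,0,0,0,0,0],[-0.6,0,0,0,0,0],[-0.6,0,0,0,0,0],[-0.6,0,0,0,0,0],[-0.4,0,0,0,0,0],[0,0,0,0,0,0]]])

```text
time_s: 21.92
tool_pos: [511.2, 218.9, 39.3]
ee_rot: [-3.142, -0.0, -3.043]
wrist_force: [-0.5, 0.2, -2.5]
grip_width: 0.359
gripper_force: 30.0
```

Emit:
step_arm(steps=[[[-0.3,0,0,0,0,0],[-0.3,0,0,0,0,0],[-0.2,0,0,0,0,0],[0,0,0,0,0,0]]])

```text
time_s: 22.42
tool_pos: [519.1, 219.6, 39.4]
ee_rot: [-3.142, 0.0, -3.043]
wrist_force: [-0.1, 0.2, -2.9]
grip_width: 0.362
gripper_force: 30.0
```

Emit:
step_arm(steps=[[[-0.15,0,0,0,0,0],[0,0,0,0,0,0]]])

```text
time_s: 22.68
tool_pos: [519.8, 219.7, 39.1]
ee_rot: [-3.141, -0.001, -3.043]
wrist_force: [-4.5, 0.4, -1.3]
grip_width: 0.357
gripper_force: 30.0
```

Emit:
step_arm(steps=[[[-0.15,0,0,0,0,0],[0,0,0,0,0,0]]])

```text
time_s: 22.92
tool_pos: [520.1, 219.8, 38.9]
ee_rot: [-3.141, -0.003, -3.043]
wrist_force: [-11.4, -0.0, 1.5]
grip_width: 0.359
gripper_force: 30.0
```

There's 11 N at the expected place, so it's home. Release and lift.

Emit:
step_arm(steps=[[[0,0,0,0,0,0],[0,0,0,0,0,0],[0,0,0,0,0,0]]], fingers=6)

```text
time_s: 23.3
tool_pos: [522.3, 220.0, 39.5]
ee_rot: [3.141, 0.001, -3.043]
wrist_force: [0.6, -0.1, -0.6]
grip_width: 0.624
gripper_force: 0.0
```

Emit:
step_arm(steps=[[[0,0,-3,0,0,0],[0,0,-6,0,0,0],[0,0,-6,0,0,0],[0,0,0,0,0,0],[0,0,0,0,0,0]]])

```text
time_s: 23.92
tool_pos: [521.8, 219.9, 189.3]
ee_rot: [3.141, 0.0, -3.043]
wrist_force: [0.3, 0.6, -0.8]
grip_width: 0.639
gripper_force: 0.0
```

```bash
python3 - <<'E'
from h import *
plan([561.5,312.0,180],.098+np.pi/2)
# numeric check of the cartridge: blue tail in the top view
s=snapshot("top"); im=s["pixels"].astype(int)
m=(im[...,2]>110)&(im[...,2]>1.6*im[...,0])&(im[...,2]>1.3*im[...,1])
m[:, :120]=0; m[:,205:]=0; m[:150]=0; m[260:]=0
v,u=np.nonzero(m); print(len(u),u.mean(),v.mean(),v.min(),v.max(),u.min(),u.max())
Dn=np.array([569.6,224.1,.098])
print(proj(s,world(Dn,[(-90,17,48),(-90,-17,48),(-90,17,14),(-90,-17,14),(-10,17,48),(-10,-17,48)])).round(1).tolist())
E
```

```text
t 23.93 at [521.8 219.9 189.3] d [39.7 92.1 -9.3] turn deg [2.000e-02 0.000e+00 9.002e+01] shift cm before turn [-4.85  8.77  0.93] after [8.77 4.85 0.93]
10 181.5 218.9 211 230 174 186
[[175.3, 233.1], [188.2, 230.8], [178.1, 235.2], [190.6, 233.0], [171.3, 204.0], [184.0, 201.7]]
```

Emit:
step_arm(steps=[[[0,0,0,0,0,10],[0,0,0,0,0,10],[0,0,0,0,0,10],[0,0,0,0,0,10],[0,0,0,0,0,10],[0,0,0,0,0,10],[0,0,0,0,0,10],[0,0,0,0,0,10],[0,0,0,0,0,10]]])

```text
time_s: 25.1
tool_pos: [521.3, 219.5, 187.9]
ee_rot: [-3.14, 0.002, 1.663]
wrist_force: [-0.0, 0.2, -0.2]
grip_width: 0.637
gripper_force: 0.0
```

Emit:
step_arm(steps=[[[4.39,2.42,0,0,0,0],[4.38,2.43,0,0,0,0],[0,0,0,0,0,0],[0,0,0,0,0,0]]])

```text
time_s: 25.6
tool_pos: [561.1, 311.1, 187.8]
ee_rot: [-3.14, 0.002, 1.669]
wrist_force: [0.4, 0.2, -1.1]
grip_width: 0.637
gripper_force: 0.0
```

```bash
python3 - <<'E'
from h import *
plan([561.5,312.0,83],.098+np.pi/2)
s=snapshot("wrist"); im=s["pixels"]; h=cv2.cvtColor(im,cv2.COLOR_RGB2HSV)
Dn=np.array([569.6,224.1,.098])
for nm,lo,hi in (("blue",(105,120,40),(125,255,255)),("orange",(5,170,100),(14,255,255))):
    m=cv2.inRange(h,lo,hi); n,l,st,ce=cv2.connectedComponentsWithStats(m)
    for i in range(1,n):
        if st[i,4]>150: print(nm,st[i],ce[i].round(1))
print("tail pred",proj(s,world(Dn,[(-90,17,48),(-90,-17,48),(-10,17,48),(-10,-17,48)])).round(1).tolist())
print("grip pred",proj(s,world(Dn,[(-15,99,93),(15,99,93),(15,77,93),(-15,77,93)])).round(1).tolist())
E
```

```text
t 25.6 at [561.1 311.1 187.8] d [   0.4    0.9 -104.8] turn deg [-0.11  0.12 -0.  ] shift cm before turn [ 0.11  0.07 10.48] after [ 0.09  0.05 10.48]
blue [ 524  170   36  149 2645] [547.6 258. ]
blue [ 214  261   42   45 1413] [236.6 285.5]
blue [257 273  16  33 497] [264.4 288.9]
orange [ 265  188   37   36 1152] [282.9 206.5]
tail pred [[185.2, 273.1], [187.8, 306.0], [271.7, 273.1], [272.0, 306.0]]
grip pred [[262.1, 198.5], [302.7, 198.5], [302.2, 226.7], [262.6, 226.7]]
```

The cartridge's measured edges match the home prediction within about 1 mm. The grip is where I expected it, so descend and lock.

Emit:
step_arm(steps=[[[0.05,0.05,4,0,0,0],[0,0,4,0,0,0],[0,0,2.48,0,0,0],[0,0,0,0,0,0]]])

```text
time_s: 26.15
tool_pos: [561.0, 310.8, 83.1]
ee_rot: [-3.139, 0.002, 1.668]
wrist_force: [1.4, -0.4, 0.6]
grip_width: 0.637
gripper_force: 0.0
```

Emit:
step_arm(steps=[[[0,0,0,0,0,0],[0,0,0,0,0,0],[0,0,0,0,0,0],[0,0,0,0,0,0]]], fingers=2)

```text
time_s: 26.65
tool_pos: [561.7, 312.7, 85.3]
ee_rot: [-3.141, -0.001, 1.669]
wrist_force: [-5.4, -1.0, 9.7]
grip_width: 0.318
gripper_force: 30.0
```

Emit:
step_arm(steps=[[[-0.4,0,0,0,0,0],[-0.6,0,0,0,0,0],[-0.6,0,0,0,0,0],[-0.6,0,0,0,0,0],[-0.6,0,0,0,0,0],[-0.6,0,0,0,0,0],[-0.6,0,0,0,0,0],[-0.5,0,0,0,0,0],[-0.3,0,0,0,0,0],[0,0,0,0,0,0]]])

```text
time_s: 27.9
tool_pos: [566.3, 265.0, 85.3]
ee_rot: [-3.141, -0.001, 1.669]
wrist_force: [-7.6, -0.8, 10.9]
grip_width: 0.318
gripper_force: 30.0
```

Emit:
step_arm(steps=[[[-0.15,0,0,0,0,0],[-0.15,0,0,0,0,0],[0,0,0,0,0,0]]])

```text
time_s: 28.28
tool_pos: [566.5, 262.8, 85.3]
ee_rot: [-3.141, -0.001, 1.67]
wrist_force: [-5.8, 2.9, 9.3]
grip_width: 0.318
gripper_force: 30.0
```

Emit:
step_arm(steps=[[[-0.15,0,0,0,0,0],[0,0,0,0,0,0]]])

```text
time_s: 28.52
tool_pos: [566.5, 262.6, 85.3]
ee_rot: [-3.141, -0.003, 1.671]
wrist_force: [-6.7, 7.9, 7.4]
grip_width: 0.318
gripper_force: 30.0
```

Emit:
step_arm(steps=[[[0,0,0,0,0,0],[0,0,0,0,0,0],[0,0,0,0,0,0]]], fingers=6)

```text
time_s: 28.9
tool_pos: [567.3, 260.0, 84.6]
ee_rot: [3.142, 0.0, 1.669]
wrist_force: [-0.2, 0.2, -0.3]
grip_width: 0.603
gripper_force: 0.0
```

Emit:
step_arm(steps=[[[0,0,-3,0,0,0],[0,0,-5,0,0,0],[0,0,-4,0,0,0],[0,0,0,0,0,0],[0,0,0,0,0,0]]])

```text
time_s: 29.52
tool_pos: [566.9, 260.2, 204.0]
ee_rot: [-3.141, 0.0, 1.669]
wrist_force: [-0.2, -0.7, 0.1]
grip_width: 0.638
gripper_force: 0.0
```

```bash
python3 - <<'E'
from h import *
plan([566.5,262.8,200],.098+np.pi/2)
s=snapshot("wrist"); im=s["pixels"]; h=cv2.cvtColor(im,cv2.COLOR_RGB2HSV)
Dn=np.array([569.6,224.1,.098])
for nm,lo,hi in (("blue",(105,120,40),(125,255,255)),("orange",(5,170,100),(14,255,255))):
    m=cv2.inRange(h,lo,hi); n,l,st,ce=cv2.connectedComponentsWithStats(m)
    for i in range(1,n):
        if st[i,4]>150: print(nm,st[i],ce[i].round(1))
print("tail pred",proj(s,world(Dn,[(-90,17,48),(-90,-17,48),(-10,17,48),(-10,-17,48)])).round(1).tolist())
print("grip pred t=50",proj(s,world(Dn,[(-15,49,93),(15,49,93),(15,27,93),(-15,27,93)])).round(1).tolist())
E
```

```text
t 29.52 at [566.9 260.2 204. ] d [-0.4  2.6 -4. ] turn deg [-0.03  0.01  0.01] shift cm before turn [ 0.27 -0.01  0.4 ] after [ 0.27 -0.01  0.4 ]
blue [ 523  104   37  162 2921] [547.2 198.4]
blue [187 208  24  40 597] [197.1 226.2]
blue [ 208  208   47   42 1612] [232.5 226.9]
blue [256 214  16  36 507] [263.3 232.2]
orange [264 183  36  34 992] [281.5 200.3]
tail pred [[184.9, 215.4], [187.4, 249.5], [270.7, 215.4], [271.1, 249.5]]
grip pred t=50 [[262.2, 192.4], [300.4, 192.4], [300.1, 219.2], [262.6, 219.2]]
```

```bash
python3 -c "
from station import *
print(finish_job())"
```

```text
the job is handed in; nothing more can be done
None
```

The cartridge is home in the port, locked by the selector and let go, and I handed the job in at about 30 s; no verdict came back, and I viewed 11 pictures, one over the limit of 10.

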